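Size a suspension bush in the stepped hole gauge

ROBOT

A 6-joint arm with a two-finger parallel gripper is mounted at the origin on the work surface. World frame = base frame: x ahead of the robot, y to its left, z up, the work surface at z = 0. Lengths are in m, angles in rad, forces in N, time in s.
With the tool pointing down it reaches from about 0.4 to 0.925 m from the base axis. Payload 12.5 kg.
Tool frame: the origin (TCP) lies at the very end of the fingers, on their centre line; the grasp point (between the pads) lies 19 mm behind it; z points along the fingers, y is the line along which they close (so a half turn about z gives the same grasp; the last joint's range is limited). The gripper opens to 95 mm and grips with 3 to 60 N. Pads are 20 mm wide; open, the fingers measure 119 mm over their backs; the gripper's body (75 mm by 180 mm) begins 59 mm behind the grasp point.
Start: joints at [-1.33, 0.491, 1.559, -0, 1.092, -0.106], TCP at [0.212, -0.588, 0.215] pointing down, gripper open.
Joint ranges: [-3.1, 3.1], [-0.84, 2.19], [0.05, 2.79], [-1.13, 4.28], [0.06, 2.93], [-2.69, 2.69]. Speed limits (rad/s): [2.22, 2.22, 2.79, 3.14, 3.14, 3.14].

INTERFACE

Orientations are given as a unit quaternion [x, y, z, w].
In Python, from workcell import bot gives the robot as it stands. The module is installed in compiled form; this text tells all that it offers.
- The arm moves only by the tool drive_tool, never from a script. Its argument "deltas" is a list of rows, each a list of 6 numbers: the shift along the tool's x, y, z in units of 30 cm (1.0 is 30 cm), then the turn, a rotation vector about the tool's x, y, z in units of 2 rad (1.0 is 2 rad). In form: [[dx, dy, dz, wx, wy, wz], ...]. A call has 1 to 5 rows; each row is the pose to reach, as a shift and turn from the pose commanded when the call began, along the tool's axes at that moment; what a row does not reach only later rows make up. A row lasts 1/8 s, in which the tool goes at most 62.5 mm and 10.7 degrees, less where a joint would pass 70% of its speed; a pose out of reach is approached as far as the arm can. A call with a number of a shift or a turn outside -1 to 1 is refused whole. A call with a gripper value outside its range is refused whole. "hand" is the opening, from 0 (shut) to 1 (fully open), set as the call begins (left out, the last holds). The fingers move at their own pace and stop on an object; "grip_force" is the grip in N (left out, the last holds). Time passes only in rows, so rows that repeat a pose let the fingers close. It gives the time, the measured TCP pose, the force, the opening and the grip force at its end, in the units of the state.
- bot.get_obs(): the state, without advancing time (a new reading comes with each control period).
- bot.snapshot(name): name is "scene" or "top" or "wrist"; returns a dict with "color" (420x560x3 uint8, blue, green, red), "range_z" (420x560 float32, m along the optical axis (not along the pixel's ray), 0 where there is no reading), "fx", "fy", "cx", "cy" (pixels), "cam_to_world" (4x4, takes a point from camera to world coordinates). Camera axes: x right, y down, z forward; pixel columns grow to the right and rows downward; lengths in m; the calibration is good to about 2 mm. The wrist camera is an equidistant fisheye: a pixel r from the principal point sees the ray r / f radians off the axis. A picture is of the moment at which its call begins.
- bot.close_job(): hands the job in; it is judged then, once.
Trained networks look in the newest picture that a camera, given by its name, has taken for a name from the list of things; names that differ only in an ending like _2 or _b are one class to them, and where a whole thing is asked for, a point or a joint stands for the part that bears it (a point fixed in the world has none). Each returns a list of dicts, best first, with "p" (0 to 1); they miss things now and then, are a little off and sometimes report something else, mostly with a low value. They report only what shows in the picture. A call takes as long as a camera call. They do not tell look-alikes from the thing itself.
- bot.outline_of(thing, camera): "mask" (420x560 bool, what is visible of it) and "rect" ([left, top, width, height] in pixels, round what is visible of it).
- bot.tip_of(thing, camera): "xy" ([column, row] in pixels: a listed point, or the origin of a listed thing).
The state is a dict: "t": time; "qpos": joint angles; "qd": joint speeds; "effort": joint torques, N m; "ee_pos": TCP position; "tcp_rot": TCP orientation; "force": force on the tool from outside, world axes, zero at the start; "torque": the same for the moment, N m; "opening": opening from 0.0 (shut) to 1.0 (fully open); "grip_force": force on a finger pad.
Only numpy, scipy, OpenCV 4.12 (cv2) and the standard library are available. Lean on these libraries where they do the work, as an engineer would, in place of code of your own. Each camera call takes 0.05 s, during which the arm holds its last target. There are 200 camera calls.

TASK

Find the size of the suspension bush that stands alone in the small bay of the parts tray: try it upright in the holes of the steel gauge block one after another, from the smallest upward and without skipping any, resting it on each hole only gently and feeling whether it enters. Leave it standing fully home in the first hole that takes it, and leave the other two bushes where they are in the tray.

Things in the scene. Friction and masses are not known exactly. Their poses are not given: they have to be found in the camera images.
- gauge: Steel gauge block fixed to the bench, 64 (x) by 270 (y) by 30 mm tall: a row of five round blind holes along y, 52 mm apart, 16 mm deep, diameters 26 to 42 mm, smallest at the +y end. A bush is 1.2 mm smaller than the hole it belongs to and at least 2.8 mm larger than the hole before. Never press a bush on it with over 40 N. Origin: centre of the underside. Place and yaw (within 0.35 rad) vary.
- hole1 (a point): Centre of the mouth of the gauge's hole 1, 26 mm in diameter, at the block's top face (30 mm above the bench), the smallest; axes as the gauge.
- hole2 (a point): Centre of the mouth of the gauge's hole 2, 30 mm in diameter, at the block's top face (30 mm above the bench); axes as the gauge.
- hole3 (a point): Centre of the mouth of the gauge's hole 3, 34 mm in diameter, at the block's top face (30 mm above the bench); axes as the gauge.
- hole4 (a point): Centre of the mouth of the gauge's hole 4, 38 mm in diameter, at the block's top face (30 mm above the bench); axes as the gauge.
- hole5 (a point): Centre of the mouth of the gauge's hole 5, 42 mm in diameter, at the block's top face (30 mm above the bench), the largest; axes as the gauge.
- tray: Grey sheet-metal parts tray fixed to the bench, 200 (x) by 80 mm (y), walls 14 mm tall, floor and walls 4 mm thick. A cross wall as tall, 34 mm from the centre towards -x, parts off a small bay at the -x end (60 by 72 mm inside, one bush) from a large bay (two bushes). Origin: centre of the underside. Place and yaw (within 0.35 rad) vary.
- small_bay (a point): Middle of the small bay's floor, 4 mm above the bench. The bush to be sized stands within 15 mm of it; the other two are more than 50 mm away.
- bush_a: One of three look-alike suspension bushes: upright steel cylinder 52 mm tall, solid, black rubber face round a steel inner tube. Outside diameter 28 to 38 mm, different for each and not known beforehand: to be found in the gauge. Lower edge bevelled 2 mm high, 1.2 mm in. 0.12 to 0.25 kg. Origin: centre of the underside; z up its axis. Which one stands in the small bay changes from run to run.
- bush_b: One of three look-alike suspension bushes: upright steel cylinder 52 mm tall, solid, black rubber face round a steel inner tube. Outside diameter 28 to 38 mm, different for each and not known beforehand: to be found in the gauge. Lower edge bevelled 2 mm high, 1.2 mm in. 0.12 to 0.25 kg. Origin: centre of the underside; z up its axis. Which one stands in the small bay changes from run to run.
- bush_c: One of three look-alike suspension bushes: upright steel cylinder 52 mm tall, solid, black rubber face round a steel inner tube. Outside diameter 28 to 38 mm, different for each and not known beforehand: to be found in the gauge. Lower edge bevelled 2 mm high, 1.2 mm in. 0.12 to 0.25 kg. Origin: centre of the underside; z up its axis. Which one stands in the small bay changes from run to run.
Mind the look-alikes: they are no part of the job. What is shaped like the bush_b but orange or yellow is not meant.

How it is judged:
On the way, in this order (a step that is already met when the one before it is completed fails the run):
1. the bush is tried on hole 1, the smallest: within 6 mm of its centre, resting on the rim with more than 1 N (((horizontal distance between bush_a and hole1 below 0.006 m and z of bush_a in the frame of hole1 between -0.004 and 0.002 m and contact force between bush_a and gauge above 1 N) or (horizontal distance between bush_b and hole1 below 0.006 m and z of bush_b in the frame of hole1 between -0.004 and 0.002 m and contact force between bush_b and gauge above 1 N) or (horizontal distance between bush_c and hole1 below 0.006 m and z of bush_c in the frame of hole1 between -0.004 and 0.002 m and contact force between bush_c and gauge above 1 N))).
2. it is tried on hole 2 in the same way, or enters hole 2 (3 mm deep) if that is its own (((horizontal distance between bush_a and hole2 below 0.004 m and z of bush_a in the frame of hole2 below -0.003 m) or (horizontal distance between bush_b and hole2 below 0.006 m and z of bush_b in the frame of hole2 between -0.004 and 0.002 m and contact force between bush_b and gauge above 1 N) or (horizontal distance between bush_c and hole2 below 0.006 m and z of bush_c in the frame of hole2 between -0.004 and 0.002 m and contact force between bush_c and gauge above 1 N))).
3. it is tried on hole 3 in the same way, or enters hole 3 (3 mm deep) if that is its own, or is home in hole 2 (13 mm deep) (((horizontal distance between bush_a and hole2 below 0.004 m and z of bush_a in the frame of hole2 below -0.013 m) or (horizontal distance between bush_b and hole3 below 0.004 m and z of bush_b in the frame of hole3 below -0.003 m) or (horizontal distance between bush_c and hole3 below 0.006 m and z of bush_c in the frame of hole3 between -0.004 and 0.002 m and contact force between bush_c and gauge above 1 N))).
At the end, for the whole second after the job is handed in: The bush from the small bay stands in the smallest hole that takes it, at least 14 of its 16 mm deep, within 3 mm of the hole's centre, upright within 0.08 rad and at rest; the small bay is empty and the other two bushes are within 20 mm of where they were (((horizontal distance between bush_a and hole2 below 0.003 m and z of bush_a in the frame of hole2 below -0.014 m and angle between bush_a's own z axis and vertical below 0.08 rad and linear speed of bush_a below 0.01 m/s and distance of each of bush_b, bush_c from where it was at the start of the episode below 0.02 m and horizontal distance between each of bush_b, bush_c and small_bay above 0.035 m) or (horizontal distance between bush_b and hole3 below 0.003 m and z of bush_b in the frame of hole3 below -0.014 m and angle between bush_b's own z axis and vertical below 0.08 rad and linear speed of bush_b below 0.01 m/s and distance of each of bush_a, bush_c from where it was at the start of the episode below 0.02 m and horizontal distance between each of bush_a, bush_c and small_bay above 0.035 m) or (horizontal distance between bush_c and hole4 below 0.003 m and z of bush_c in the frame of hole4 below -0.014 m and angle between bush_c's own z axis and vertical below 0.08 rad and linear speed of bush_c below 0.01 m/s and distance of each of bush_a, bush_b from where it was at the start of the episode below 0.02 m and horizontal distance between each of bush_a, bush_b and small_bay above 0.035 m))); the robot touches nothing.
It fails at once if a bush is pressed on the gauge block with more than 40 N (contact force between any of bush_a, bush_b, bush_c and gauge above 40 N).
It fails at once if a bush goes into a larger hole than its own ((horizontal distance between bush_a and hole3 below 0.004 m and z of bush_a in the frame of hole3 below -0.006 m) or (horizontal distance between bush_a and hole4 below 0.004 m and z of bush_a in the frame of hole4 below -0.006 m) or (horizontal distance between bush_a and hole5 below 0.004 m and z of bush_a in the frame of hole5 below -0.006 m) or (horizontal distance between bush_b and hole4 below 0.004 m and z of bush_b in the frame of hole4 below -0.006 m) or (horizontal distance between bush_b and hole5 below 0.004 m and z of bush_b in the frame of hole5 below -0.006 m) or (horizontal distance between bush_c and hole5 below 0.004 m and z of bush_c in the frame of hole5 below -0.006 m)).
It fails at once if more than one bush is moved by more than 20 mm (distance of each of bush_a, bush_b from where it was at the start of the episode above 0.02 m or distance of each of bush_a, bush_c from where it was at the start of the episode above 0.02 m or distance of each of bush_b, bush_c from where it was at the start of the episode above 0.02 m).
It also fails if it takes over 64 s, if anything falls off the work surface, if the arm or the gripper's body presses on something with over 40 N, if the wrist force passes 120 N, or if a joint passes its speed limit or range.

## Working session

There is one attempt and no reset: what is moved stays moved. The work goes in short steps, Python scripts to look and compute and a tool call to move; the robot and the scene stay as the last step left them, time stands still between calls to the robot, and variables do not carry over. Pictures are saved under pics/ and viewed, at most 10 in all, crops included, and the job is handed in when it is done.

Besides the shell and the picture viewer there is one more tool, called after "Request:" as a command line: name --pt "numbers of a row" for each row, then --argument value for the rest. drive_tool: Moves the arm, as the interface text tells. Its arguments: {"type":"object","properties":{"deltas":{"type":"array"},"hand":{"type":"number"},"grip_force":{"type":"number"}},"required":["deltas"]}

```bash
mkdir -p pics; cat > h.py <<'E'
from workcell import bot
import numpy as np, cv2
from scipy.spatial.transform import Rotation as R
def world(s,u,v,z=None):
    """pixel -> world; by depth, or on the plane at height z"""
    T=s["cam_to_world"]; d=np.array([(u-s["cx"])/s["fx"],(v-s["cy"])/s["fy"],1.])
    r=T[:3,:3]@d; o=T[:3,3]
    if z is None: return o+r*s["range_z"][int(round(v)),int(round(u))]
    return o+r*(z-o[2])/r[2]
E
python3 - <<'E'
from h import *
o=bot.get_obs(); print({k:np.round(v,3) for k,v in o.items()})
S={}
for n in("scene","top"):
    s=S[n]=bot.snapshot(n); np.savez(f"{n}0.npz",**s); cv2.imwrite(f"pics/{n}0.png",s["color"])
    for t in("bush_a","gauge","tray"):
        for d in bot.outline_of(t,n)[:5]: print(n,t,round(d["p"],2),d["rect"])
    for t in("hole1","hole2","hole3","hole4","hole5","small_bay","bush_a"):
        for d in bot.tip_of(t,n)[:5]:
            u,v=d["xy"]; z={"h":.03,"s":.004,"b":.004}[t[0]]
            print(n,t,round(d["p"],2),np.round(d["xy"],1),np.round(world(s,u,v,z),4))
E
```

```text
{'t': np.float64(0.0), 'qpos': array([-1.33 ,  0.492,  1.559, -0.   ,  1.092, -0.106]), 'qd': array([-0.   , -0.   , -0.   ,  0.   , -0.   , -0.001]), 'effort': array([ 2.0000e-03, -6.1265e+01, -2.5818e+01,  6.9000e-02,  4.8000e-02,
       -0.0000e+00]), 'ee_pos': array([ 0.212, -0.588,  0.214]), 'tcp_rot': array([ 0.985,  0.173, -0.   , -0.001]), 'force': array([-0.25 ,  0.417,  0.145]), 'torque': array([ 0.01 , -0.02 ,  0.026]), 'grip_force': np.float64(0.0), 'opening': np.float64(0.999)}
scene bush_a 0.97 [369.2, 289.9, 20.1, 36.0]
scene bush_a 0.94 [246.0, 238.8, 17.8, 29.5]
scene bush_a 0.72 [313.7, 241.4, 19.2, 37.6]
scene bush_a 0.72 [338.5, 236.3, 24.1, 23.9]
scene bush_a 0.57 [255.7, 263.9, 20.2, 32.5]
scene gauge 0.83 [198.0, 145.5, 98.6, 65.7]
scene tray 0.71 [301.2, 232.2, 105.4, 58.7]
scene tray 0.57 [191.5, 145.9, 106.4, 67.4]
scene hole1 0.77 [229.3 157.6] [ 0.5328 -0.1789  0.03  ]
scene hole1 0.72 [216.2 151.1] [ 0.5407 -0.2235  0.03  ]
scene hole1 0.62 [256.6 178.8] [ 0.5366 -0.0663  0.03  ]
scene hole1 0.61 [241.6 171.9] [ 0.5466 -0.1105  0.03  ]
scene hole2 0.77 [2
[... 2243 characters left out ...]
hole4 0.84 [432.3 230.8] [ 0.556  -0.2207  0.03  ]
top hole4 0.78 [377.1 237.3] [ 0.5431 -0.1108  0.03  ]
top hole4 0.71 [405.1 237.7] [ 0.5422 -0.166   0.03  ]
top hole5 0.85 [329.7 246.3] [ 0.5254 -0.0172  0.03  ]
top hole5 0.84 [432.3 230.8] [ 0.556  -0.2207  0.03  ]
top hole5 0.78 [377.1 237.3] [ 0.5431 -0.1108  0.03  ]
top hole5 0.71 [405.1 237.7] [ 0.5422 -0.166   0.03  ]
top small_bay 0.62 [187.7 274.3] [0.4735 0.2617 0.004 ]
top bush_a 0.83 [186.6 272.7] [0.4766 0.2639 0.004 ]
top bush_a 0.75 [197.1 238.3] [0.5451 0.2452 0.004 ]
top bush_a 0.7 [223.5 160.2] [0.7078 0.1955 0.004 ]
top bush_a 0.68 [262.2 172.5] [0.6817 0.1156 0.004 ]
top bush_a 0.62 [204.8 208. ] [0.6071 0.2314 0.004 ]
```

View pics/top0.png

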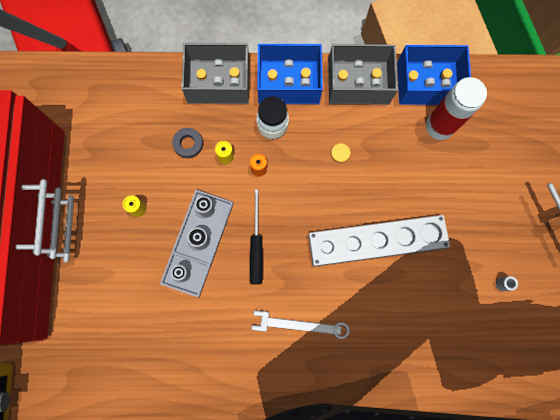

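View pics/scene0.png

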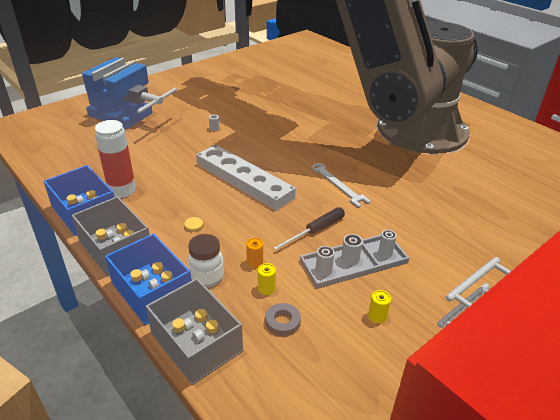

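The top view shows the gauge at columns 308–449, with its smallest hole at (327,246). The tray is at left, and the wanted bush is in the small bay at (180,272). It could be confused with the large-bay bushes (198,237) and (204,204), the yellow pieces (133,204) and (223,151), or the orange one (258,163). I choose (180,272), which is (389,243) in the scene view.

```bash
python3 - <<'E'
from h import *
t=dict(np.load("top0.npz")); s=dict(np.load("scene0.npz"))
# bush tops and gauge from depth points
def cloud(s):
    v,u=np.mgrid[:420,:560]; d=s["range_z"]; 
    P=np.stack([(u-s["cx"])/s["fx"]*d,(v-s["cy"])/s["fy"]*d,d],-1)
    return P@s["cam_to_world"][:3,:3].T+s["cam_to_world"][:3,3]
for n,c in(("top",t),("scene",s)):
    W=cloud(c); m=(c["range_z"]>0)
    near=m&(np.hypot(W[...,0]-.477,W[...,1]-.265)<.035)
    b=near&(W[...,2]>.047)&(W[...,2]<.062)
    print(n,"bush top",W[b].mean(0).round(4),np.median(W[b][:,2]).round(4),b.sum(),(np.ptp(W[b],0)).round(3))
    g=m&(W[...,0]>.46)&(W[...,0]<.64)&(W[...,1]>-.29)&(W[...,1]<.05)&(W[...,2]>.024)&(W[...,2]<.036)
    r=cv2.minAreaRect((W[g][:,:2]*1000).astype(np.float32)); print(" gauge",r,np.median(W[g][:,2]),g.sum())
    print(" table z",np.median(W[m&(abs(W[...,0]-.4)<.03)&(abs(W[...,1]-.0)<.1)][:,2]))
cv2.imwrite("pics/crop.png",cv2.hconcat([cv2.resize(t["color"][185:305,150:250],(400,480),interpolation=2),cv2.resize(s["color"][215:305,330:405],(400,480),interpolation=2)]))
E
```

```text
top bush top [0.4729 0.2698 0.055 ] 0.0553 199 [0.028 0.028 0.013]
 gauge ((537.9596557617188, -115.45013427734375), (64.65721893310547, 271.00103759765625), 7.639064311981201) 0.030309878577204352 3359
 table z 0.0007640370691085474
scene bush top [0.4766 0.2722 0.0535] 0.0541 162 [0.032 0.029 0.011]
 gauge ((538.1815185546875, -114.64614868164062), (70.3841323852539, 273.9232482910156), 7.440890789031982) 0.029843658930455708 1643
 table z 0.0006027560845677238
```

View pics/crop.png

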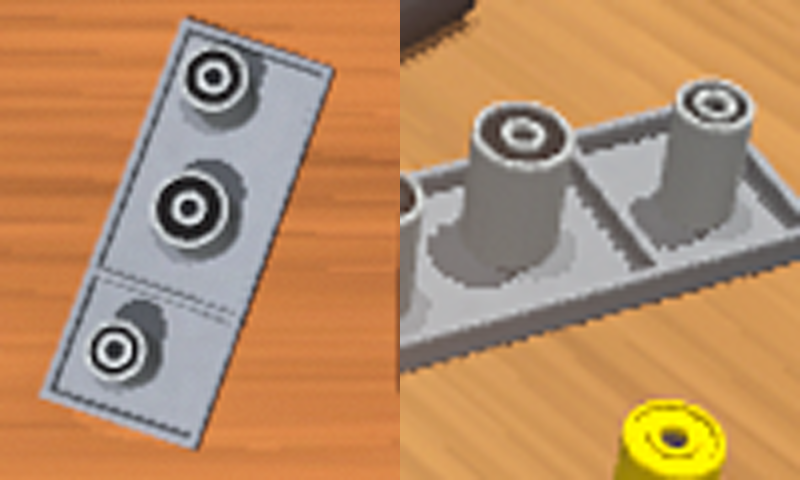

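Request:
drive_tool --pt "0 0 -0.1 0 0 0.087" --pt "0 0 -0.2 0 0 0.174" --pt "0 0 -0.2 0 0 0.174"

```text
t: 1.48
ee_pos: [0.2126, -0.5884, 0.2768]
tcp_rot: [1.0, -0.001, 0.0, 0.002]
force: [-0.1, 0.7, -1.0]
opening: 0.999
grip_force: 0.0
```

The crop shows the small-bay bush (left panel at (113,350)) as a steel cylinder with a black face, thinner than the middle bush. It is the right one, at about (0.473,0.270), with its top at about 55 mm. I'll go over the gauge for a close look on the way.

Request:
drive_tool --pt "0.11 -0.16 0 0 0 0" --pt "0.22 -0.32 0 0 0 0" --pt "0.33 -0.48 0 0 0 0" --pt "0.44 -0.64 0 0 0 0" --pt "0.55 -0.8 0 0 0 0"

```text
t: 2.1
ee_pos: [0.3783, -0.3461, 0.2737]
tcp_rot: [1.0, 0.001, -0.0, -0.0]
force: [1.0, -1.3, 0.1]
opening: 0.999
grip_force: 0.0
```

Request:
drive_tool --pt "0.11 -0.16 0 0 0 0" --pt "0.22 -0.32 0 0 0 0" --pt "0.33 -0.48 0 0 0 0" --pt "0.44 -0.64 0 0 0 0" --pt "0.5 -0.77 0 0 0 0"

```text
t: 2.72
ee_pos: [0.5288, -0.115, 0.2735]
tcp_rot: [1.0, 0.001, -0.001, -0.0]
force: [0.4, -0.4, -0.9]
opening: 1.0
grip_force: 0.0
```

Request:
drive_tool --pt "0 0 0 0 0 0" --pt "0 0 0 0 0 0"

```text
t: 2.98
ee_pos: [0.5276, -0.1174, 0.2739]
tcp_rot: [1.0, 0.0, -0.001, -0.0]
force: [-0.3, 0.5, 0.4]
opening: 0.997
grip_force: 0.0
```

```bash
cat >> h.py <<'E'
def fworld(s,u,v,z):
    """fisheye pixel -> world on plane z"""
    x,y=u-s["cx"],v-s["cy"]; r=np.hypot(x,y); th=r/s["fx"]
    d=np.array([np.sin(th)*x/max(r,1e-9),np.sin(th)*y/max(r,1e-9),np.cos(th)])
    T=s["cam_to_world"]; w=T[:3,:3]@d; o=T[:3,3]
    return o+w*(z-o[2])/w[2]
def fpix(s,P):
    T=s["cam_to_world"]; c=T[:3,:3].T@(np.array(P)-T[:3,3]); n=np.hypot(c[0],c[1]); th=np.arctan2(n,c[2])
    return s["cx"]+s["fx"]*th*c[0]/n, s["cy"]+s["fy"]*th*c[1]/n
def rectify(s,x0,y0,z,half,mm=0.5):
    """orthophoto of plane z: column = -y, row = -x, mm per pixel"""
    n=int(2*half/mm); i=np.arange(n)*mm/1000-half/1000
    M=np.array([[fpix(s,(x0-a,y0-b,z)) for b in i] for a in i],np.float32)
    return cv2.remap(s["color"],M[...,0],M[...,1],1)
E
python3 - <<'E'
from h import *
print(bot.get_obs()["ee_pos"])
s=bot.snapshot("wrist"); np.savez("w1.npz",**s); print(s["cam_to_world"].round(3),s["fx"],s["cx"],s["cy"])
cv2.imwrite("pics/w1.png",s["color"])
for d in bot.tip_of("hole1","wrist")[:6]: print(round(d["p"],2),np.round(d["xy"],1),fworld(s,*d["xy"],.03).round(4))
cv2.imwrite("pics/w1r.png",rectify(s,.538,-.115,.03,145))
E
```

```text
[ 0.52762372 -0.11740437  0.27392536]
[[-0.    -0.97  -0.244  0.594]
 [-1.     0.     0.    -0.116]
 [-0.     0.244 -0.97   0.444]
 [ 0.     0.     0.     1.   ]] 325.19226210127806 282.54840594090734 208.98430039340727
0.95 [357.4 162.1] [ 0.5525 -0.2133  0.03  ]
0.88 [204.1 185.9] [ 0.5211 -0.0129  0.03  ]
0.7 [319.5 168.4] [ 0.5435 -0.1636  0.03  ]
0.63 [283.8 169.2] [ 0.5423 -0.1178  0.03  ]
0.61 [240.4 178.9] [ 0.5299 -0.0617  0.03  ]
```

View pics/w1r.png

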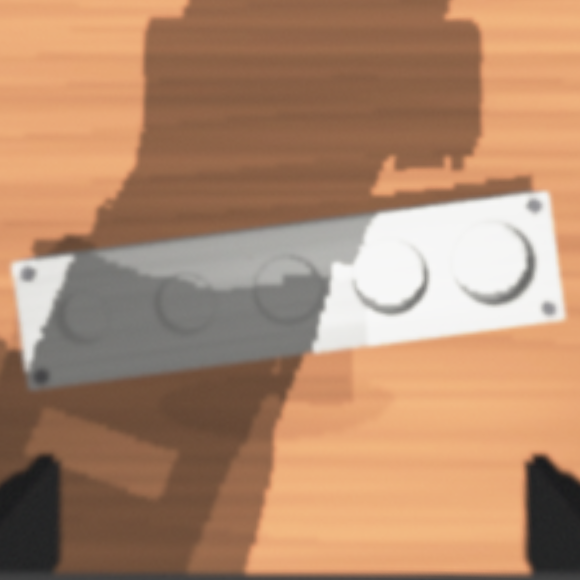

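The orthophoto puts the block's corners at (13,262), (550,190), (565,320) and (28,389). That gives centre (0.538,-0.115) and yaw 0.133, in agreement with the depth fits from the top and scene cameras. Now to the bush.

Request:
drive_tool --pt "-0.03 -0.19 0 0 0 0" --pt "-0.06 -0.38 0 0 0 0" --pt "-0.09 -0.57 0 0 0 0" --pt "-0.12 -0.76 0.05 0 0 0" --pt "-0.15 -0.9 0.15 0 0 0"

```text
t: 3.7
ee_pos: [0.4835, 0.1539, 0.23]
tcp_rot: [1.0, -0.001, 0.001, -0.0]
force: [0.4, 0.1, 0.2]
opening: 0.997
grip_force: 0.0
```

Request:
drive_tool --pt "-0.02 -0.15 0.1 0 0 0" --pt "-0.03 -0.3 0.2 0 0 0" --pt "-0.03 -0.39 0.27 0 0 0" --pt "-0.03 -0.39 0.27 0 0 0" --pt "-0.03 -0.39 0.27 0 0 0"

```text
t: 4.32
ee_pos: [0.475, 0.2688, 0.1491]
tcp_rot: [1.0, -0.001, 0.0, 0.0]
force: [0.5, -0.6, -0.1]
opening: 1.002
grip_force: 0.0
```

```bash
python3 - <<'E'
from h import *
print(bot.get_obs()["ee_pos"])
s=bot.snapshot("wrist"); np.savez("w2.npz",**s)
for d in bot.outline_of("bush_a","wrist")[:3]: print(round(d["p"],2),np.round(d["rect"],1))
for d in bot.tip_of("small_bay","wrist")[:2]+bot.tip_of("bush_a","wrist")[:4]: print(round(d["p"],2),np.round(d["xy"],1),fworld(s,*d["xy"],.004).round(4))
cv2.imwrite("pics/w2r.png",rectify(s,.474,.270,.056,60,.25))
# depth: points at the top face
v,u=np.mgrid[:420,:560]; P=[]
for a,b in zip(u.ravel()[::1],v.ravel()[::1]):
    d=s["range_z"][b,a]
    if d<=0: continue
    x,y=a-s["cx"],b-s["cy"]; r=max(np.hypot(x,y),1e-9); th=r/s["fx"]
    if th>1.3: continue
    P.append([d*np.tan(th)*x/r,d*np.tan(th)*y/r,d])
P=np.array(P)@s["cam_to_world"][:3,:3].T+s["cam_to_world"][:3,3]
m=(np.hypot(P[:,0]-.474,P[:,1]-.27)<.025)&(abs(P[:,2]-.056)<.006)
Q=P[m]; z=np.median(Q[:,2]); Q=Q[abs(Q[:,2]-z)<.0025]
print("top z",z,len(Q),cv2.minEnclosingCircle((Q[:,:2]*1e3).astype(np.float32)))
E
```

```text
[0.47495312 0.2688066  0.14906768]
0.98 [263.8 187.9  32.8  40.3]
0.94 [151.3  45.   46.5  41.1]
0.83 [295.6 110.7  49.4  41.6]
0.67 [286.7 199.1] [0.4723 0.2659 0.004 ]
0.88 [185.2  72.4] [0.6011 0.3655 0.004 ]
0.76 [324.5  68.5] [0.6013 0.2293 0.004 ]
0.73 [315.1 133.7] [0.5369 0.2385 0.004 ]
0.55 [279.2 201.1] [0.4703 0.2733 0.004 ]
top z 0.05469883729092506 824 ((473.31488037109375, 271.48291015625), 14.561107635498047)
```

View pics/w2r.png

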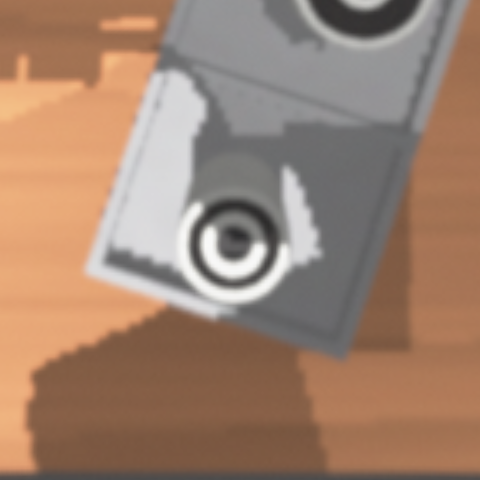

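The bush shows at (235,245) in the crop, centred at (0.473,0.271) with radius about 14.4 mm, so probably the 28.8 mm one. Its top is near 55 mm. I'll descend and grip it high.

Request:
drive_tool --pt "-0.006 -0.008 0.1 0 0 0" --pt "-0.006 -0.008 0.2 0 0 0" --pt "-0.006 -0.008 0.3 0 0 0" --pt "-0.006 -0.008 0.4 0 0 0" --pt "-0.006 -0.008 0.403 0 0 0"

```text
t: 5.15
ee_pos: [0.4722, 0.2715, 0.0267]
tcp_rot: [1.0, -0.001, -0.001, 0.001]
force: [-0.6, -1.1, 0.6]
opening: 1.0
grip_force: 0.0
```

Request:
drive_tool --pt "0 0 0 0 0 0" --pt "0 0 0 0 0 0" --pt "0 0 0 0 0 0" --pt "0 0 0 0 0 0" --pt "0 0 0 0 0 0" --hand 0 --grip_force 25

```text
t: 5.78
ee_pos: [0.4727, 0.2723, 0.0279]
tcp_rot: [1.0, -0.001, 0.0, 0.0]
force: [0.5, 0.2, -0.7]
opening: 0.533
grip_force: 0.0
```

Request:
drive_tool --pt "0 0 0 0 0 0" --pt "0 0 0 0 0 0" --pt "0 0 0 0 0 0"

```text
t: 6.15
ee_pos: [0.4726, 0.2722, 0.0277]
tcp_rot: [1.0, -0.001, -0.0, 0.0]
force: [0.2, -1.4, 1.2]
opening: 0.297
grip_force: 25.0
```

The opening of 0.297 is about 28.2 mm, so the bush is held. Lift, then travel to hole 1 at (0.524,-0.012).

Request:
drive_tool --pt "0 0 -0.1 0 0 0" --pt "0 0 -0.2 0 0 0" --pt "0 0 -0.25 0 0 0" --pt "0.01 0.1 -0.25 0 0 0" --pt "0.04 0.28 -0.25 0 0 0"

```text
t: 6.78
ee_pos: [0.4843, 0.1883, 0.1024]
tcp_rot: [1.0, 0.001, 0.0, -0.0]
force: [0.4, 0.7, -1.8]
opening: 0.297
grip_force: 25.0
```

Request:
drive_tool --pt "0.03 0.19 0 0 0 0" --pt "0.07 0.38 0 0 0 0" --pt "0.11 0.57 0.03 0 0 0" --pt "0.132 0.667 0.08 0 0 0" --pt "0.132 0.667 0.1 0 0 0"

```text
t: 7.4
ee_pos: [0.5238, -0.0136, 0.0715]
tcp_rot: [1.0, -0.002, -0.001, -0.0]
force: [-0.5, -0.2, -2.3]
opening: 0.302
grip_force: 25.0
```

Request:
drive_tool --pt "0 0 0 0 0 0" --pt "0 0 0 0 0 0"

```text
t: 7.65
ee_pos: [0.5239, -0.0109, 0.0729]
tcp_rot: [1.0, 0.0, 0.0, 0.0]
force: [-0.5, -0.7, -2.8]
opening: 0.299
grip_force: 25.0
```

```bash
python3 - <<'E'
from h import *
o=bot.get_obs(); print(o["ee_pos"],o["opening"],o["force"])
s=bot.snapshot("wrist"); np.savez("w3.npz",**s)
t=bot.snapshot("top"); np.savez("top3.npz",**t)
for d in bot.outline_of("bush_a","wrist")[:3]: print(round(d["p"],2),np.round(d["rect"],1))
for d in bot.tip_of("hole1","wrist")[:6]: print(round(d["p"],2),np.round(d["xy"],1),fworld(s,*d["xy"],.03).round(4))
cv2.imwrite("pics/w3.png",cv2.vconcat([cv2.resize(s["color"][20:290],(560,270)),rectify(s,.531,-.06,.03,70,.5)[:280,:].copy() if 0 else cv2.resize(rectify(s,.531,-.06,.03,100,.5)[:,:],(560,560))])[:830:,:] if 0 else cv2.resize(rectify(s,.531,-.07,.03,100,.4),(500,500)))
E
```

```text
[ 0.52385208 -0.01085994  0.07294721] 0.2987901262846983 [-0.50065007 -0.68167214 -2.81713815]
0.98 [ 8.9  1.9 62.9 25.3]
0.96 [254.6 215.3  54.1  57.4]
0.88 [  0.7 185.4  34.5  40.3]
0.88 [284.8 231.7] [ 0.5206 -0.0112  0.03  ]
0.84 [530.2 189.6] [ 0.5532 -0.2154  0.03  ]
0.66 [484.3 202.4] [ 0.5419 -0.1656  0.03  ]
0.6 [362.3 216.1] [ 0.5316 -0.0649  0.03  ]
0.59 [431.7 206.7] [ 0.5384 -0.1178  0.03  ]
```

View pics/w3.png

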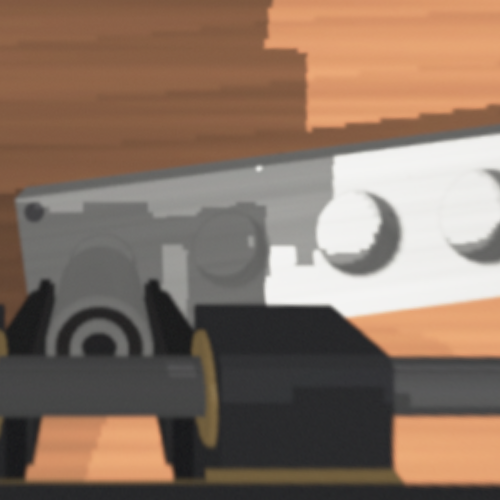

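Bush is above hole 1, with hole 2 at about (231,248) and hole 3 at about (358,234) in the crop. Both agree with the computed places within 2 mm. Lowering gently.

Request:
drive_tool --pt "0.001 0.003 0.03 0 0 0" --pt "0.001 0.003 0.054 0 0 0" --pt "0.001 0.003 0.056 0 0 0" --pt "0.001 0.003 0.058 0 0 0" --pt "0.001 0.003 0.06 0 0 0"

```text
t: 8.48
ee_pos: [0.5243, -0.0128, 0.0548]
tcp_rot: [1.0, -0.001, 0.0, 0.0]
force: [-0.3, -0.1, -1.8]
opening: 0.296
grip_force: 25.0
```

Request:
drive_tool --pt "0 0 0.003 0 0 0" --pt "0 0 0.003 0 0 0"

```text
t: 8.72
ee_pos: [0.5242, -0.0128, 0.0538]
tcp_rot: [1.0, -0.001, 0.0, 0.0]
force: [-0.1, 0.1, -2.8]
opening: 0.3
grip_force: 25.0
```

Request:
drive_tool --pt "0 0 0.002 0 0 0" --pt "0 0 0.003 0 0 0"

```text
t: 8.98
ee_pos: [0.5243, -0.0128, 0.0533]
tcp_rot: [1.0, -0.001, 0.0, 0.0]
force: [-1.9, 0.1, 7.6]
opening: 0.298
grip_force: 25.0
```

Request:
drive_tool --pt "0 0 0.002 0 0 0" --pt "0 0 0.002 0 0 0"

```text
t: 9.22
ee_pos: [0.5244, -0.0127, 0.0532]
tcp_rot: [1.0, -0.001, 0.0, 0.0]
force: [-2.7, 0.7, 12.1]
opening: 0.3
grip_force: 25.0
```

Rests on hole 1 with over 10 N: no entry. On to hole 2.

Request:
drive_tool --pt "0 0 -0.02 0 0 0" --pt "0.002 0.01 -0.035 0 0 0" --pt "0.012 0.09 -0.035 0 0 0" --pt "0.022 0.17 -0.035 0 0 0" --pt "0.022 0.17 -0.035 0 0 0"

```text
t: 9.85
ee_pos: [0.531, -0.0651, 0.0629]
tcp_rot: [1.0, -0.002, 0.0, 0.0]
force: [-0.0, -0.1, -0.8]
opening: 0.298
grip_force: 25.0
```

```bash
python3 - <<'E'
from h import *
from scipy.optimize import minimize
# fit gauge pose by edge gradient of the known outline in three pictures
def pinpix(s,P):
    c=s["cam_to_world"][:3,:3].T@(P-s["cam_to_world"][:3,3]); return s["cx"]+s["fx"]*c[0]/c[2],s["cy"]+s["fy"]*c[1]/c[2]
L=np.linspace(-1,1,120)
def pts(p):
    x,y,a=p; c,n=np.cos(a),np.sin(a)
    E=[(32*np.ones(120),L*130),(-32*np.ones(120),L*130),(L[::4]*28,135*np.ones(30)),(L[::4]*28,-135*np.ones(30))]
    q=np.hstack([np.vstack(e) for e in E])/1e3
    return np.stack([x+c*q[0]-n*q[1],y+n*q[0]+c*q[1],.03+0*q[0]],1)
for f,pr in(("top0",pinpix),("top3",pinpix),("w1",fpix),("w3",fpix)):
    s=dict(np.load(f+".npz")); g=cv2.GaussianBlur(s["color"],(0,0),.8).astype(np.float32)
    b=g[...,0]  # blue: steel bright, wood dark
    G=np.hypot(cv2.Sobel(b,5,1,0),cv2.Sobel(b,5,0,1)); G=np.minimum(G,150)
    def cost(p):
        m=np.array([pr(s,P) for P in pts(p)],np.float32)
        return -cv2.remap(G,m[:,:1],m[:,1:],1).mean()
    best=min((minimize(cost,(.538+i*.002,-.115+j*.002,.133),method="Nelder-Mead",options=dict(initial_simplex=[(.538+i*.002,-.115+j*.002,.133),(.541+i*.002,-.115+j*.002,.133),(.538,-.112+j*.002,.133),(.538,-.115,.145)],xatol=1e-5)) for i in(-1,1) for j in(-1,1)),key=lambda r:r.fun)
    x,y,a=best.x; print(f,best.x.round(4),round(best.fun,1),"h2",np.round([x-np.sin(a)*.052,y+np.cos(a)*.052],4))
E
```

```text
top0 [ 0.5389 -0.1149  0.1302] -149.7 h2 [ 0.5322 -0.0633]
top3 [ 0.5369 -0.1172  0.1482] -73.0 h2 [ 0.5292 -0.0658]
w1 [ 0.5376 -0.1138  0.1316] -142.2 h2 [ 0.5308 -0.0623]
w3 [ 0.5377 -0.1138  0.1323] -114.4 h2 [ 0.5308 -0.0623]
```

Request:
drive_tool --pt "0 -0.003 0.015 0 0 0" --pt "0 -0.003 0.03 0 0 0" --pt "0 -0.003 0.032 0 0 0" --pt "0 -0.003 0.035 0 0 0" --pt "0 -0.003 0.035 0 0 0"

```text
t: 10.48
ee_pos: [0.5308, -0.0628, 0.0523]
tcp_rot: [1.0, -0.001, 0.0, 0.0]
force: [-0.3, 0.3, -2.0]
opening: 0.3
grip_force: 25.0
```

Request:
drive_tool --pt "0 0 0.002 0 0 0" --pt "0 0 0.004 0 0 0" --pt "0 0 0.005 0 0 0"

```text
t: 10.85
ee_pos: [0.5308, -0.0629, 0.0508]
tcp_rot: [1.0, -0.001, 0.0, 0.0]
force: [0.4, 0.4, -1.7]
opening: 0.296
grip_force: 25.0
```

Request:
drive_tool --pt "0 0 0.003 0 0 0" --pt "0 0 0.006 0 0 0" --pt "0 0 0.009 0 0 0" --pt "0 0 0.01 0 0 0"

```text
t: 11.35
ee_pos: [0.5308, -0.0629, 0.0477]
tcp_rot: [1.0, -0.001, -0.0, 0.0]
force: [-0.4, -0.3, -2.6]
opening: 0.298
grip_force: 25.0
```

It has entered with no resistance. Lowering towards home.

Request:
drive_tool --pt "0 0 0.008 0 0 0" --pt "0 0 0.016 0 0 0" --pt "0 0 0.024 0 0 0" --pt "0 0 0.028 0 0 0" --pt "0 0 0.028 0 0 0"

```text
t: 11.98
ee_pos: [0.5308, -0.0629, 0.0393]
tcp_rot: [1.0, -0.001, -0.0, 0.0]
force: [-0.9, -0.2, -1.2]
opening: 0.301
grip_force: 25.0
```

Request:
drive_tool --pt "0 0 0.002 0 0 0" --pt "0 0 0.004 0 0 0" --pt "0 0 0.004 0 0 0"

```text
t: 12.35
ee_pos: [0.5308, -0.0629, 0.0382]
tcp_rot: [1.0, -0.001, 0.0, 0.0]
force: [0.3, 0.9, -2.1]
opening: 0.299
grip_force: 25.0
```

Within 0.5 mm of the floor, so release and retreat.

Request:
drive_tool --pt "0 0 0 0 0 0" --pt "0 0 0 0 0 0" --pt "0 0 0 0 0 0" --pt "0 0 0 0 0 0" --pt "0 0 0 0 0 0" --hand 0.8

```text
t: 12.98
ee_pos: [0.5308, -0.0629, 0.0382]
tcp_rot: [1.0, -0.001, 0.0, 0.0]
force: [-0.2, 0.3, 0.1]
opening: 0.762
grip_force: 0.0
```

Request:
drive_tool --pt "0 0 -0.05 0 0 0" --pt "0 0 -0.15 0 0 0" --pt "0 0 -0.3 0 0 0" --pt "-0.05 0 -0.45 0 0 0" --pt "-0.1 0 -0.45 0 0 0"

```text
t: 13.6
ee_pos: [0.5015, -0.0631, 0.1768]
tcp_rot: [1.0, -0.0, 0.003, 0.001]
force: [0.2, 0.9, -0.4]
opening: 0.8
grip_force: 0.0
```

Request:
drive_tool --pt "0 0 0 0 0 0" --pt "0 0 0 0 0 0"

```text
t: 13.85
ee_pos: [0.5008, -0.0629, 0.1725]
tcp_rot: [1.0, -0.001, -0.001, -0.0]
force: [-0.3, 0.1, 0.4]
opening: 0.802
grip_force: 0.0
```

```bash
python3 - <<'E'
from h import *
print(bot.get_obs()["ee_pos"])
s=bot.snapshot("wrist"); c=bot.snapshot("scene")
v,u=np.mgrid[:420,:560]; x,y=u-s["cx"],v-s["cy"]; r=np.maximum(np.hypot(x,y),1e-9); th=np.minimum(r/s["fx"],1.3); d=s["range_z"]
P=np.stack([d*np.tan(th)*x/r,d*np.tan(th)*y/r,d],-1)@s["cam_to_world"][:3,:3].T+s["cam_to_world"][:3,3]
m=(d>0)&(np.hypot(P[...,0]-.531,P[...,1]+.063)<.025)&(P[...,2]>.045)
Q=P[m]; z=np.percentile(Q[:,2],80); Q=Q[abs(Q[:,2]-z)<.003]; print("top z",np.median(Q[:,2]),"(66 if home)",cv2.minEnclosingCircle((Q[:,:2]*1e3).astype(np.float32)))
cv2.imwrite("pics/w4.png",cv2.hconcat([rectify(s,.535,-.08,.03,100,.5),cv2.resize(c["color"][140:220,190:310],(600,400))[:,:400]]))
E
```

```text
[ 0.50075601 -0.06286358  0.17253888]
top z 0.2968604321983125 (66 if home) ((524.0062255859375, -62.77845764160156), 23.97825813293457)
```

View pics/w4.png

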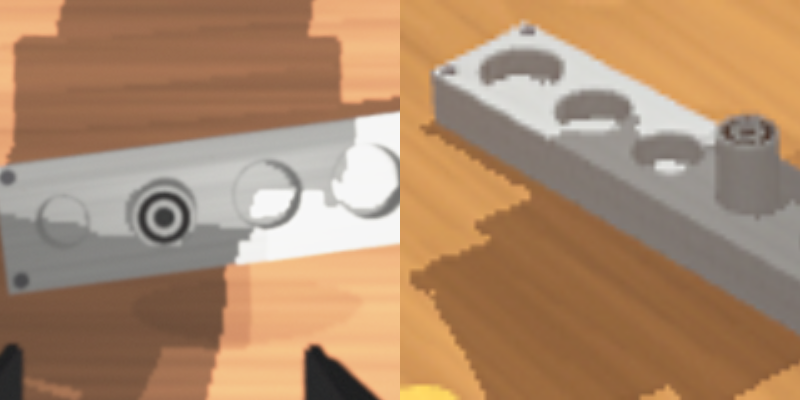

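The bush stands upright in hole 2 (crop (164,216), right panel (748,165)), hole 1 is empty and the arm is clear. My depth number picked up the gripper instead, so I'll recheck the height and hand in if it is home.

```bash
python3 - <<'E'
from h import *
s=bot.snapshot("wrist")
v,u=np.mgrid[:420,:560]; x,y=u-s["cx"],v-s["cy"]; r=np.maximum(np.hypot(x,y),1e-9); th=np.minimum(r/s["fx"],1.3); d=s["range_z"]
P=np.stack([d*np.tan(th)*x/r,d*np.tan(th)*y/r,d],-1)@s["cam_to_world"][:3,:3].T+s["cam_to_world"][:3,3]
m=(d>0)&(np.hypot(P[...,0]-.531,P[...,1]+.063)<.02)&(P[...,2]>.055)&(P[...,2]<.09)
z=np.median(P[m][:,2]); print("top z",z,m.sum(),P[m].mean(0))
if m.sum()>100 and abs(z-.066)<.003: print(bot.close_job())
E
```

```text
top z 0.06483450657318024 907 [ 0.53111329 -0.06176815  0.06460441]
the job is handed in; nothing more can be done
None
```

The small-bay bush rested on hole 1 without entering, then went into hole 2 (30 mm) without resistance. I left it standing there, its top at about 65 mm (66 mm when fully home), and handed the job in at about 14 s with the other two bushes untouched.

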